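Shim the rocking comparator stand

ROBOT

A 6-joint arm with a two-finger parallel gripper is mounted at the origin on the work surface. World frame = base frame: x ahead of the robot, y to its left, z up, the work surface at z = 0. Lengths are in mm, angles in degrees, forces in N, time in s.
With the tool pointing down it reaches from about 275 to 750 mm from the base axis. Payload 10.2 kg.
Tool frame: the origin (TCP) lies at the very end of the fingers, on their centre line; the grasp point (between the pads) lies 19 mm behind it; x points along the fingers, y is the direction in which the jaws open and shut, and the axes are right-handed (so a half turn about x gives the same grasp; the last joint's range is limited). The gripper opens to 85 mm and grips with 20 to 120 N. Pads are 22 mm wide; open, the fingers measure 114 mm over their backs; the gripper's body (76 mm by 85 mm) begins 54 mm behind the grasp point. The pads swing forward as they close: fully open they stand 13 mm farther back than shut.
Start: joints at [63.404, 17.928, 85.812, -0, 76.261, -12.8], TCP at [125.214, 509.855, 231.294] pointing down, gripper open.
Joint ranges: [-168.41, 168.41], [-55.51, 124.54], [10.69, 146.95], [-70.63, 250.63], [1, 178], [-165.06, 165.06]. Speed limits (degrees/s): [136.94, 136.94, 172.46, 180, 180, 180].

INTERFACE

Orientations are given as [roll, pitch, yaw] about the fixed x, y, z axes, in that order (R = Rz(yaw) Ry(pitch) Rx(roll)).
In Python, from plant import env gives the robot as it stands. The module is installed in compiled form; this text tells all that it offers.
- The arm moves only by the shell command python3 -m jog 'ROWS' [FORCE]. ROWS is JSON, a list of rows, each an object of numbers: "x", "y", "z": the shift along the tool's x, y, z in units of 25 mm (1.0 is 25 mm); "ax", "ay", "az": the turn, a rotation vector about the tool's x, y, z in units of 8 degrees (1.0 is 8 degrees); "grip": the opening, from 0 (shut) to 1 (fully open). A call has exactly 8 rows; each row shifts and turns the pose as measured when the row begins, along the tool's axes as they then stand; what a row does not reach is not made up. A row lasts 1/10 s, in which the tool goes at most 50 mm and 8.59 degrees, less where a joint would pass 70% of its speed; a pose out of reach is approached as far as the arm can. A call is refused whole if a number of a shift passes 1 or a number of a turn 1, either way. A call with a gripper value outside its range is refused whole. The fingers move at their own pace and stop on an object; FORCE is the grip in N (left out, the last holds). Time passes only in rows, so rows that do not move let the fingers close, or fill a call up. It gives the time, the measured TCP pose, the force and the opening at its end, in the units of the state.
- env.sense(): the state, without advancing time (a new reading comes with each control period).
- env.get_image(name): name is "scene" or "side" or "wrist"; returns a dict with "image" (480x640x3 uint8, blue, green, red), "range_z" (480x640 float32, mm along the optical axis (not along the pixel's ray), 0 where there is no reading), "camera_matrix" (3x3 intrinsics, pixels), "k1" (the pictures are not rectified: a ray, as slopes to the right and down, at radius r is drawn at 1 + k1 r^2 times it, then the intrinsics apply), "xyz" and "attitude" of the camera in the world; the wrist camera has in their place "mount" (4x4, takes a point from camera to tool coordinates, whose origin is the TCP and whose axes are the tool frame's). Camera axes: x right, y up, looking along -z (the intrinsics and any distortion apply to the point x, -y, -z); pixel columns grow to the right and rows downward; lengths in mm; the calibration is good to about 2 mm. A picture is of the moment at which its call begins: read the wrist's pose just before it.
- env.hand_in(): hands the job in, once; it reports no verdict.
The state is a dict: "time": time; "joints": joint angles; "joint_vel": joint speeds; "joint_efforts": joint torques, N m; "tcp_pos": TCP position; "tool_rot": TCP orientation; "ft_force": force on the tool from outside, world axes, zero at the start; "ft_torque": the same for the moment, N m; "gripper_width": finger opening in mm.
Only numpy, scipy, OpenCV 4.12 (cv2) and the standard library are available. Lean on these libraries where they do the work, as an engineer would, in place of code of your own. Each camera call takes 0.05 s, during which the arm holds its last target.

TASK

The dial gauge stand rocks because one of its four rubber feet has come off, leaving a short bare stud. Without gripping or lifting anything, push the steel wedge along the table, thin end first, under that stud until it is snug and the stand no longer rocks, without jacking the base up or shoving it along. Then press down firmly with the fingertips on the corner of the base above the stud to check that it stays put, and leave the wedge in place and everything else where it is.

Things in the scene. Friction and masses are not known exactly. Their poses are not given: they have to be found in the camera images.
- stand: Dial gauge stand, loose, about 5 kg. Grey cast base 180 mm (x) by 220 mm (y), underside 24 mm and flat top 56 mm above the table. Origin: table height under the middle of the base; z up, front edge towards -y. Rubber feet (15 mm radius, ball-ended) at (-66,-86), (-66,+86), (+66,+86) mm; at (+66,-86) only the bare stud. 4 to 6 N down on that corner rocks it until the stud meets the table.
- dial (a point): Centre of the dial gauge (58 mm wide, 22 mm deep) 205 mm above the table over the middle of the base, with an arm at 255 mm. The arm comes from a steel column (radius 14 mm, 291 mm tall) at x 0, y +70 mm of the stand. Under the dial stands a round anvil (radius 30 mm, top at 74 mm). Keep clear of these.
- stud_tip (a point): Lowest point of the bare steel stud (9 mm radius, ball-ended), under the base at x +66, y -86 mm of the stand, 24 mm inside the base's front (-y) and +x edges. It hangs 9 mm above the table.
- press_corner (a point): Point on the flat top of the base straight above the stud, 56 mm above the table, 24 mm from the front and +x edges: press down here.
- wedge: Loose steel wedge shim on the table before the stand, about 0.22 kg, 90 mm long (y), 36 mm wide (x). Origin: middle of its underside; z up, thin end to +y. Thin end (y +45 mm) 3 mm thick; the top rises evenly to 15 mm at y -35 mm, then is flat to the heel (y -45 mm). The thin end starts 20 to 60 mm short of the stud, roughly pointing at it (off by up to 10 mm and 0.15 rad).
- wedge_heel (a point): Middle of the wedge's upright heel face (36 mm wide, 15 mm high), 7.5 mm above the table: push here, towards the wedge's +y. It slides freely with 1 to 2 N. It is snug when the stud stands at about y +5 mm of the wedge; there the push climbs steeply: 4 to 12 N sets it, above about 18 N it starts to lift or shove the stand. It stays by friction when let go.
- die_block: Bystander: small steel die block with a hole, 32 x 32 x 28 mm, standing loose. Origin: middle of its underside.
- tape_measure: Bystander: grey pocket tape measure, about 70 x 36 x 60 mm, standing on edge. Origin: middle of its underside.
- tube_cutter: Bystander: small tubing cutter lying flat, about 130 x 36 x 26 mm, long in x. Origin: near its middle, at table height.
Things that resemble listed ones, but are neither listed nor needed, are in the scene too. There is more than one size of the wedge; the job needs the smallest.

How it is judged:
By the outcome, as a careful person would: the job done as asked, in the order asked, and still so for the second after the job is handed in, with the robot touching nothing.
It also fails if it takes over 48 s, if anything falls off the work surface, if the arm or the gripper's body presses on something with over 40 N, if the wrist force passes 120 N, or if a joint passes its speed limit or range.

## Working session

There is one attempt and no reset: what is moved stays moved. The work goes in short steps, Python scripts to look and compute and a shell command to move; the robot and the scene stay as the last step left them, time stands still between calls to the robot, and variables do not carry over. Pictures are saved under pics/ and viewed, and the job is handed in when it is done.

```bash
ls; mkdir -p pics
cat > h.py <<'E'
import numpy as np, cv2
from scipy.spatial.transform import Rotation as R
from plant import env
E
python3 - <<'E'
from h import *
s=env.sense(); print(s)
for n in ("scene","side","wrist"):
    d=env.get_image(n); cv2.imwrite(f"pics/{n}0.png",d["image"]); np.savez(f"{n}0.npz",**{k:v for k,v in d.items()})
    print(n,{k:(v if k not in("image","range_z") else v.shape) for k,v in d.items()})
E
```

```text
pics
{'time': 0.0, 'joints': array([ 6.34032551e+01,  1.79603965e+01,  8.58545947e+01, -1.19873956e-03,
        7.62599817e+01, -1.28006536e+01]), 'joint_vel': array([ 0.01300936, -0.03844945,  0.08624303,  0.02138061, -0.11050854,
       -0.1083596 ]), 'joint_efforts': array([ 1.91136336e-03, -4.12269795e+01, -2.59741724e+01, -1.22052952e-04,
        4.17128336e-03,  3.38313203e-05]), 'tcp_pos': array([125.10086458, 509.61187756, 230.7227211 ]), 'tool_rot': array([-101.91112589,   89.92501801, -115.70693178]), 'ft_force': array([-0.26796621,  0.2696639 ,  0.50788716]), 'ft_torque': array([0.00961902, 0.00450779, 0.01898714]), 'gripper_width': 85.45577592468449}
scene {'image': (480, 640, 3), 'range_z': (480, 640), 'camera_matrix': array([[506.90794307,   0.        , 320.5155544 ],
       [  0.        , 506.90794307, 242.29580005],
       [  0.        ,   0.        ,   1.        ]]), 'k1': 0.02375168606217236, 'xyz': array([1230.22072921, -419.71603854,  694.25765795]), 'attitude': array([55.91855943,  1.09209275, 56.58564156])}
side {'image': (480, 640, 3), 'range_z': (480, 640), 'c
[... 226 characters left out ...]
 -593.79066224,  856.43216148]), 'attitude': array([ 43.06065256,   0.49825822, -24.32451803])}
wrist {'image': (480, 640, 3), 'range_z': (480, 640), 'camera_matrix': array([[419.45448621,   0.        , 319.82781012],
       [  0.        , 419.45448621, 240.18800244],
       [  0.        ,   0.        ,   1.        ]]), 'k1': -0.09568512385719888, 'mount': array([[-2.10956688e-04,  2.62886511e-01, -9.64826740e-01,
        -1.41043727e+02],
       [ 9.99999960e-01, -1.27870248e-04, -2.53488044e-04,
         4.84687515e-01],
       [-1.90011222e-04, -9.64826754e-01, -2.62886473e-01,
        -6.57206709e+01],
       [ 0.00000000e+00,  0.00000000e+00,  0.00000000e+00,
         1.00000000e+00]])}
```

View pics/scene0.png

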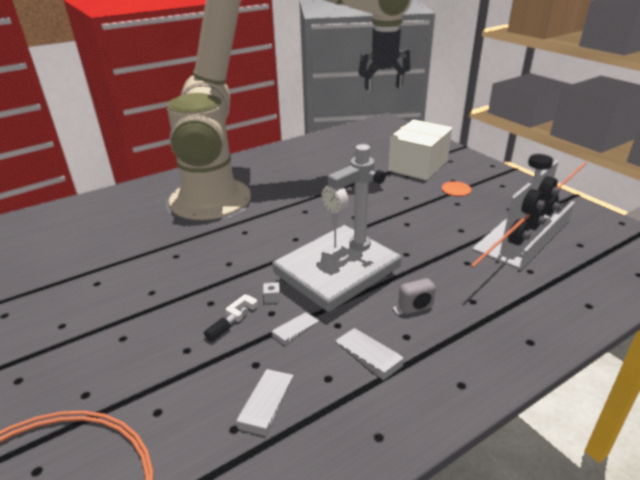

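View pics/side0.png

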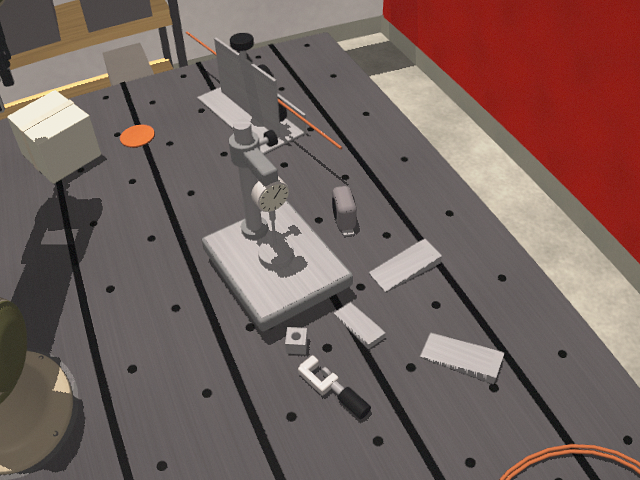

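View pics/wrist0.png

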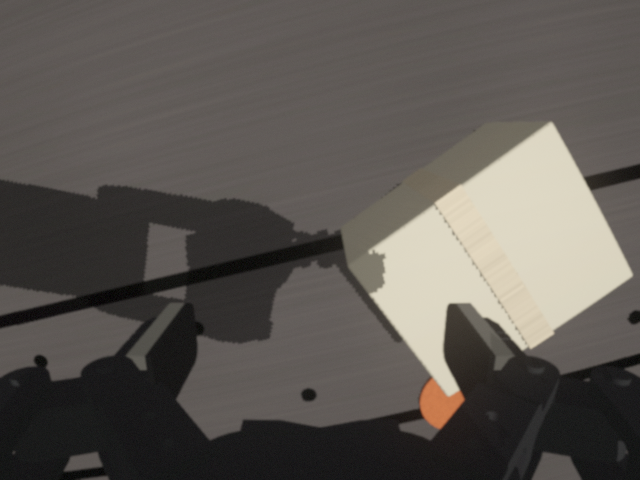

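Scene: the stand is at about (338,265). The smallest wedge is just before its front edge at (296,328) in the scene image and (362,326) in the side image. Two bigger wedges are at (370,352) and (266,400) in the scene image. The die block is at (271,292), the cutter at (232,317) and the tape at (416,296). Next I'll make a metric top-down map.

```bash
cat >> h.py <<'E'
def cloud(d, T=None):
    K=d["camera_matrix"]; k1=float(d["k1"]); h,w=d["range_z"].shape
    u,v=np.meshgrid(np.arange(w),np.arange(h))
    p=np.stack([u,v],-1).reshape(-1,1,2).astype(float)
    n=cv2.undistortPointsIter(p,K,np.array([k1,0,0,0,0.]),None,None,(3,50,1e-10)).reshape(h,w,2)
    z=d["range_z"].astype(float)
    P=np.stack([n[...,0]*z,-n[...,1]*z,-z],-1)
    if T is None:
        M=R.from_euler('xyz',d["attitude"],degrees=True).as_matrix(); t=d["xyz"]
    else: M,t=T[:3,:3],T[:3,3]
    W=P@M.T+t; W[z<=0]=np.nan
    return W
def wristT(s,d):
    T=np.eye(4);T[:3,:3]=R.from_euler('xyz',s["tool_rot"],degrees=True).as_matrix();T[:3,3]=s["tcp_pos"]
    return T@d["mount"]
E
python3 - <<'E'
from h import *
for n in ("scene","side"):
    d=dict(np.load(f"{n}0.npz")); W=cloud(d); np.save(f"W_{n}.npy",W)
    for r,c in ([(450,300),(328,296),(265,290),(352,370)] if n=="scene" else [(450,250),(326,362),(260,220),(265,405),(290,180)]):
        print(n,(c,r),W[r,c].round(1))
    x,y,z=W[...,0],W[...,1],W[...,2]
    # topdown 1mm/px? region x 300..800,y -350..250
    S=1.2; x0,y0=250,300
    img=np.zeros((600,800,3),np.uint8); hm=np.full((600,800),-99.)
    ok=np.isfinite(z)
    px=((y0-y)*S); py=((850-x)*S)  # right = -y ; up = +x
    o=np.argsort(np.where(ok,z,-1e9).ravel())
    a=px.ravel()[o];b=py.ravel()[o];c=d["image"].reshape(-1,3)[o];
    m=np.isfinite(a)&(a>=0)&(a<799)&(b>=0)&(b<599)
    a=a[m].astype(int);b=b[m].astype(int);c=c[m]
    for da in(0,1):
        for db in (0,1): img[b+db,a+da]=c
    for X in range(300,900,100): cv2.putText(img,f"x{X}",(0,int((850-X)*S)+5),0,.4,(0,255,255)); cv2.line(img,(0,int((850-X)*S)),(799,int((850-X)*S)),(0,120,120),1)
    for Y in range(-400,400,100): cv2.putText(img,f"y{Y}",(int((y0-Y)*S),595),0,.4,(0,255,255)); cv2.line(img,(int((y0-Y)*S),0),(int((y0-Y)*S),599),(0,120,120),1)
    cv2.imwrite(f"pics/top_{n}.png",img)
E
```

```text
scene (300, 450) [ 8.186e+02 -2.014e+02 -1.000e-01]
scene (296, 328) [596.7 -74.2   8.8]
scene (290, 265) [470.9 -10.5  56.5]
scene (370, 352) [731.1   1.2  14.6]
side (250, 450) [ 346.9 -206.3   -2.7]
side (362, 326) [589.4 -83.4  10.4]
side (220, 260) [414.6 110.3  56.5]
side (405, 265) [715.7  -1.   14.1]
side (180, 290) [336.1 127.1  -4.9]
```

View pics/top_side.png

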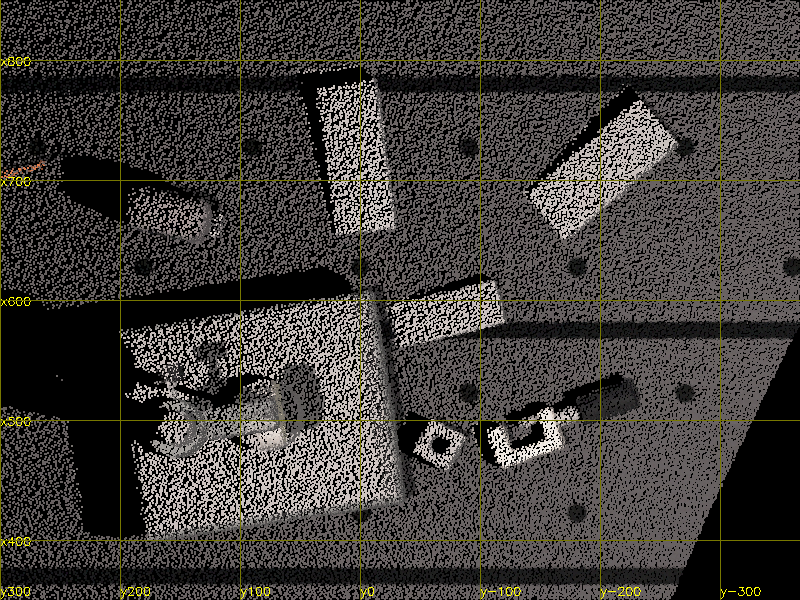

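View pics/top_scene.png

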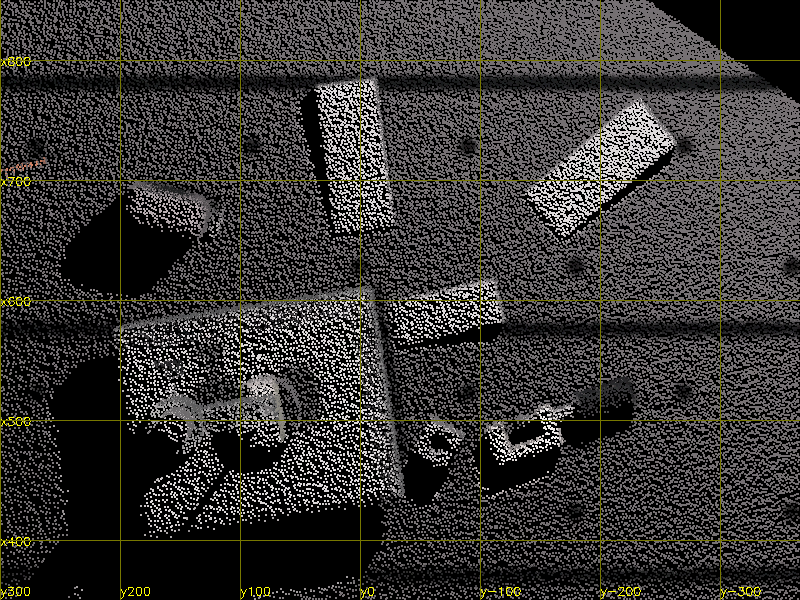

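```bash
cat > fit.py <<'E'
from h import *
def rects(W,verbose=True):
    x,y,z=W[...,0],W[...,1],W[...,2]
    out={}
    def rect(m,name,k=5):
        m=cv2.morphologyEx(m.astype(np.uint8),cv2.MORPH_OPEN,np.ones((3,3)))
        n,l,st,c=cv2.connectedComponentsWithStats(m)
        i=1+np.argmax(st[1:,4]); P=np.stack([x[l==i],y[l==i]],-1).astype(np.float32)
        r=cv2.minAreaRect(P); hull=P
        print(name,len(P),np.round(r[0],1),np.round(r[1],1),round(r[2],1),'z',np.percentile(z[l==i],[5,50,95]).round(1))
        print(cv2.boxPoints(r).round(1).tolist()); return P,z[l==i]
    B=rect((abs(z-56)<4)&(x>380)&(x<630)&(y>-60)&(y<230),'base')
    Wd=rect((z>1.8)&(z<20)&(x>545)&(x<640)&(y>-135)&(y<-22),'wedge')
    return B,Wd
if __name__=="__main__":
    for n in("scene","side"):
        W=np.load(f"W_{n}.npy"); print(n); B,(P,z)=rects(W)
        A=np.c_[P,np.ones(len(P))]; 
        m=(z>4)&(z<13.5); c,*_=np.linalg.lstsq(A[m],z[m],rcond=None); print('plane slope',np.hypot(*c[:2]),np.degrees(np.arctan2(-c[0]*-1,-c[1]*1)),'dir uphill',c[:2]/np.hypot(*c[:2]))
        T=W[(abs(W[...,2])<10)&(abs(W[...,0]-560)<120)&(abs(W[...,1]+150)<40)]; print('table z',np.median(T[:,2]))
E
python3 fit.py
```

```text
scene
base 4100 [505.5  85. ] [180.2 218.6] 8.7 z [53.2 55.4 57.5]
[[399.8999938964844, 179.39999389648438], [432.8999938964844, -36.599998474121094], [611.0, -9.399999618530273], [578.0, 206.60000610351562]]
wedge 675 [590.7 -72.1] [39.7 91.9] 13.0 z [ 3.1  9.4 15.5]
[[561.0, -31.799999237060547], [581.7000122070312, -121.30000305175781], [620.4000244140625, -112.4000015258789], [599.7000122070312, -22.899999618530273]]
plane slope 0.07628608902095597 -8.791740392200484 dir uphill [-0.15284337 -0.98825043]
table z 0.05578701029810418
side
base 6190 [503.4  84.7] [175.5 215.8] 8.6 z [52.4 54.2 56.6]
[[400.3999938964844, 178.1999969482422], [432.8999938964844, -35.099998474121094], [606.2999877929688, -8.800000190734863], [573.9000244140625, 204.60000610351562]]
wedge 893 [591.1 -79.9] [39.6 79. ] 11.2 z [ 3.1  9.5 14.4]
[[564.0, -45.0], [579.4000244140625, -122.5], [618.2999877929688, -114.80000305175781], [602.9000244140625, -37.29999923706055]]
plane slope 0.09033819812771184 32.12378882948541 dir uphill [ 0.53175025 -0.84690122]
table z -1.4788566065658983
```

```bash
cat >> h.py <<'E'
def go(target, ang=None, s=None):
    """shift in tool units to world target; ang: desired heading of tool z in deg (atan2)"""
    s=s or env.sense(); M=R.from_euler('xyz',s["tool_rot"],degrees=True).as_matrix()
    d=np.array(target)-s["tcp_pos"]; print('t',round(s['time'],2),'tcp',s["tcp_pos"].round(1),'F',s['ft_force'].round(1),'tool z heading',np.degrees(np.arctan2(M[1,2],M[0,2])).round(1),'x axis',M[:,0].round(3))
    print(' units total',(M.T@d/25).round(2),'world',d.round(1))
    if ang is not None:
        a=np.radians(ang); G=np.c_[[0,0,-1],np.cross([np.cos(a),np.sin(a),0],[0,0,-1]),[np.cos(a),np.sin(a),0]]
        print(' turn units',(R.from_matrix(M.T@G).as_rotvec(degrees=True)/8).round(2))
E
python3 -c "
from h import *
go((340,90,231),100)"
```

```text
t 0.15 tcp [125.1 509.7 230.9] F [-0.2 -0.7  0.3] tool z heading -13.8 x axis [-0.    -0.001 -1.   ]
 units total [ 1.000e-02 -1.425e+01  1.235e+01] world [ 2.149e+02 -4.197e+02  1.000e-01]
 turn units [-1.422e+01 -1.000e-02  0.000e+00]
```

```bash
python3 -c "
import numpy as np
W=np.load('W_side.npy'); print(W[125,55],np.nanmax(W[95:180,12:100,2]))
"
python3 -m jog '[{"y":-0.9,"z":0.78,"grip":0},{"y":-0.9,"z":0.78,"grip":0},{"y":-0.9,"z":0.78,"grip":0},{"y":-0.9,"z":0.78,"grip":0},{"y":-0.9,"z":0.78,"grip":0},{"y":-0.9,"z":0.78,"grip":0},{"y":-0.9,"z":0.78,"grip":0},{"y":-0.9,"z":0.78,"grip":0}]' 40
python3 -c "
from h import *
go((340,90,231),-78)"
```

```text
[195.81836511 566.78496423 111.4919232 ] 114.35088288709096
t 0.15 tcp [125.1 509.7 230.9] F [-0.2 -0.7  0.3] tool z heading -13.8 x axis [-0.    -0.001 -1.   ]
 units total [ 1.000e-02 -1.425e+01  1.235e+01] world [ 2.149e+02 -4.197e+02  1.000e-01]
 turn units [8.03 0.   0.01]invalid input at $[0]: expected keys x, y, z, ax, ay, az, grip
```

```bash
python3 -m jog '[{"x":0,"y":-0.9,"z":0.78,"ax":0,"ay":0,"az":0,"grip":0},{"x":0,"y":-0.9,"z":0.78,"ax":0,"ay":0,"az":0,"grip":0},{"x":0,"y":-0.9,"z":0.78,"ax":0,"ay":0,"az":0,"grip":0},{"x":0,"y":-0.9,"z":0.78,"ax":0,"ay":0,"az":0,"grip":0},{"x":0,"y":-0.9,"z":0.78,"ax":0,"ay":0,"az":0,"grip":0},{"x":0,"y":-0.9,"z":0.78,"ax":0,"ay":0,"az":0,"grip":0},{"x":0,"y":-0.9,"z":0.78,"ax":0,"ay":0,"az":0,"grip":0},{"x":0,"y":-0.9,"z":0.78,"ax":0,"ay":0,"az":0,"grip":0}]' 40
python3 -c "
from h import *
go((340,90,231),-78)"
```

```text
time: 0.95
tcp_pos: [235.1, 291.3, 229.0]
tool_rot: [-113.9, 89.8, -127.3]
ft_force: [0.6, -0.5, -0.4]
gripper_width: 0.2
t 0.95 tcp [235.1 291.3 229. ] F [ 0.6 -0.5 -0.4] tool z heading -13.5 x axis [-0.002 -0.003 -1.   ]
 units total [-0.07 -6.86  5.95] world [ 104.9 -201.3    2. ]
 turn units [8.07 0.   0.03]
```

```bash
python3 -m jog '[{"x":0,"y":-0.86,"z":0.75,"ax":0,"ay":0,"az":0,"grip":0},{"x":0,"y":-0.86,"z":0.75,"ax":0,"ay":0,"az":0,"grip":0},{"x":0,"y":-0.86,"z":0.75,"ax":0,"ay":0,"az":0,"grip":0},{"x":0,"y":-0.86,"z":0.75,"ax":0,"ay":0,"az":0,"grip":0},{"x":0,"y":-0.86,"z":0.75,"ax":0,"ay":0,"az":0,"grip":0},{"x":0,"y":-0.86,"z":0.75,"ax":0,"ay":0,"az":0,"grip":0},{"x":0,"y":-0.86,"z":0.75,"ax":0,"ay":0,"az":0,"grip":0},{"x":0,"y":-0.86,"z":0.75,"ax":0,"ay":0,"az":0,"grip":0}]' 40
python3 -c "
from h import *
go((400,-130,200),-78)
go((615,-160,120),-78)"
```

```text
time: 1.75
tcp_pos: [343.1, 79.9, 229.1]
tool_rot: [-110.5, 89.8, -123.9]
ft_force: [0.6, 0.1, 0.1]
gripper_width: -0.3
t 1.75 tcp [343.1  79.9 229.1] F [0.6 0.1 0.1] tool z heading -13.5 x axis [-0.002 -0.003 -1.   ]
 units total [ 1.19 -7.63  4.17] world [  56.9 -209.9  -29.1]
 turn units [8.07 0.01 0.03]
t 1.75 tcp [343.1  79.9 229.1] F [0.6 0.1 0.1] tool z heading -13.5 x axis [-0.002 -0.003 -1.   ]
 units total [ 4.37 -6.79 12.82] world [ 271.9 -239.9 -109.1]
 turn units [8.07 0.01 0.03]
```

```bash
python3 -m jog '[{"x":0,"y":-0.96,"z":0.52,"ax":0,"ay":0,"az":0,"grip":0},{"x":0,"y":-0.96,"z":0.52,"ax":0,"ay":0,"az":0,"grip":0},{"x":0,"y":-0.96,"z":0.52,"ax":0,"ay":0,"az":0,"grip":0},{"x":0,"y":-0.96,"z":0.52,"ax":0,"ay":0,"az":0,"grip":0},{"x":0,"y":-0.96,"z":0.52,"ax":0,"ay":0,"az":0,"grip":0},{"x":0,"y":-0.96,"z":0.52,"ax":0,"ay":0,"az":0,"grip":0},{"x":0,"y":-0.96,"z":0.52,"ax":0,"ay":0,"az":0,"grip":0},{"x":0,"y":-0.96,"z":0.52,"ax":0,"ay":0,"az":0,"grip":0}]' 40
python3 - <<'E'
from h import *
go((615,-165,150),-78)
s=env.sense();M=R.from_euler('xyz',s["tool_rot"],degrees=True).as_matrix()
# straight world line in 8 rows with ax=1 each
d=(np.array((612,-160,150))-s["tcp_pos"])/8
A=M
for i in range(8):
    print((A.T@d/25).round(2)); A=A@R.from_rotvec([8*1.0,0,0],degrees=True).as_matrix()
E
```

```text
time: 2.55
tcp_pos: [400.2, -140.5, 228.9]
tool_rot: [-131.1, 89.8, -144.6]
ft_force: [0.4, -0.8, 0.4]
gripper_width: 0.2
t 2.55 tcp [ 400.2 -140.5  228.9] F [ 0.4 -0.8  0.4] tool z heading -13.5 x axis [-0.003 -0.002 -1.   ]
 units total [3.13 1.07 8.59] world [214.8 -24.5 -78.9]
 turn units [ 8.06 -0.    0.03]
[0.39 0.15 1.05]
[0.39 0.3  1.02]
[0.39 0.44 0.97]
[0.39 0.57 0.9 ]
[0.39 0.69 0.81]
[0.39 0.8  0.71]
[0.39 0.89 0.59]
[0.39 0.96 0.46]
```

```bash
python3 -m jog '[{"x":0.4,"y":0.15,"z":1.0,"ax":1,"ay":0,"az":0,"grip":0},{"x":0.4,"y":0.3,"z":1.0,"ax":1,"ay":0,"az":0,"grip":0},{"x":0.4,"y":0.45,"z":0.97,"ax":1,"ay":0,"az":0,"grip":0},{"x":0.4,"y":0.57,"z":0.9,"ax":1,"ay":0,"az":0,"grip":0},{"x":0.4,"y":0.7,"z":0.8,"ax":1,"ay":0,"az":0,"grip":0},{"x":0.4,"y":0.8,"z":0.7,"ax":1,"ay":0,"az":0,"grip":0},{"x":0.4,"y":0.9,"z":0.6,"ax":1,"ay":0,"az":0,"grip":0},{"x":0.4,"y":0.96,"z":0.46,"ax":1,"ay":0,"az":0,"grip":0}]' 40
python3 - <<'E'
from h import *
s=env.sense(); d=env.get_image("wrist"); cv2.imwrite("pics/wrist1.png",d["image"]); np.savez("wrist1.npz",T=wristT(s,d),**d)
go((612,-160,100),-78)
W=cloud(d,wristT(s,d)); np.save("W_wrist1.npy",W)
E
```

```text
time: 3.35
tcp_pos: [616.7, -167.3, 144.3]
tool_rot: [-66.6, 89.7, -146.9]
ft_force: [-0.3, -0.4, 0.6]
gripper_width: 0.3
t 3.4 tcp [ 618.6 -167.4  141.6] F [-0.4 -0.3 -2.4] tool z heading -80.8 x axis [-0.005 -0.002 -1.   ]
 units total [ 1.66 -0.2  -0.33] world [ -6.6   7.4 -41.6]
 turn units [-0.35  0.    0.04]
```

View pics/wrist1.png

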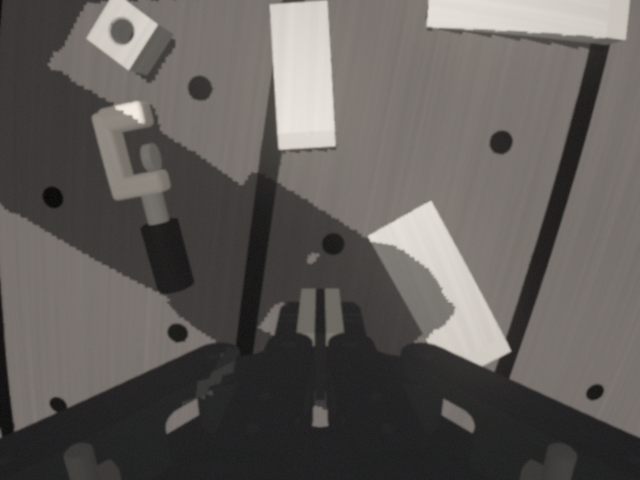

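The wrist view shows the small wedge at columns 270–335 and rows 2–149. The heel's top edge is at row ~148, and the flat strip runs from row 132 to 148. The fingers are at (320,300), closed. I'll locate its corners.

```bash
cat >> h.py <<'E'
def pix(d,uv,zpl,T=None):
    n=cv2.undistortPointsIter(np.array(uv,float).reshape(-1,1,2),d["camera_matrix"],np.array([float(d["k1"]),0,0,0,0.]),None,None,(3,50,1e-10)).reshape(-1,2)
    if T is None: M=R.from_euler('xyz',d["attitude"],degrees=True).as_matrix(); t=d["xyz"]
    else: M,t=T[:3,:3],T[:3,3]
    r=np.c_[n[:,0],-n[:,1],-np.ones(len(n))]@M.T
    return t+r*((np.array(zpl)-t[2])/r[:,2])[:,None]
E
python3 - <<'E'
from h import *
d=dict(np.load("wrist1.npz")); T=d.pop("T")
I=cv2.resize(d["image"][:170,200:420],None,fx=3,fy=3,interpolation=cv2.INTER_CUBIC); cv2.imwrite("pics/w1crop.png",I)
W=np.load("W_wrist1.npy")
print('table',np.nanmedian(W[180:230,330:420,2]), 'wedge heel z',W[140,305],'thin',W[10,300])
p=pix(d,[(270,4),(327,2),(335.5,147),(278,149)],[3,3,15,15],T); print(p.round(1))
c=p[:2].mean(0);h=p[2:].mean(0); print('thin',c,'heel',h,'len',np.linalg.norm((c-h)[:2]),'w',np.linalg.norm(p[0]-p[1]),np.linalg.norm(p[2]-p[3]),'yaw',np.degrees(np.arctan2(-(c-h)[0],(c-h)[1])))
E
```

```text
table -1.3604328262036347 wedge heel z [ 597.9349709  -111.44891594   13.74046171] thin [581.4754403  -33.0584297    2.92781433]
[[ 562.4  -32.5    3. ]
 [ 597.3  -25.6    3. ]
 [ 617.7 -112.4   15. ]
 [ 582.  -119.8   15. ]]
thin [579.84558337 -29.04225858   3.        ] heel [ 599.84034283 -116.10872215   15.        ] len 89.33285780481074 w 35.50680077136524 36.441383379192665 yaw 12.933683377462348
```

View pics/w1crop.png

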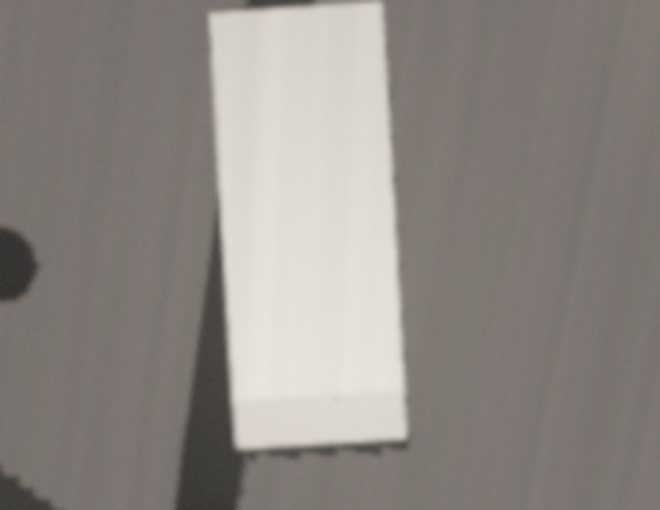

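```bash
python3 -c "
from h import *
go((607,-147,8),-77.1)"
```

```text
t 3.4 tcp [ 618.6 -167.4  141.6] F [-0.4 -0.3 -2.4] tool z heading -80.8 x axis [-0.005 -0.002 -1.   ]
 units total [ 5.35 -0.3  -0.88] world [ -11.6   20.4 -133.6]
 turn units [-0.46  0.    0.04]
```

```bash
python3 -m jog '[{"x":0.5,"y":-0.05,"z":-0.12,"ax":-0.23,"ay":0,"az":0.02,"grip":0},{"x":0.9,"y":-0.05,"z":-0.12,"ax":-0.23,"ay":0,"az":0.02,"grip":0},{"x":0.9,"y":-0.05,"z":-0.15,"ax":0,"ay":0,"az":0,"grip":0},{"x":0.9,"y":-0.05,"z":-0.15,"ax":0,"ay":0,"az":0,"grip":0},{"x":0.9,"y":-0.05,"z":-0.15,"ax":0,"ay":0,"az":0,"grip":0},{"x":0.7,"y":-0.05,"z":-0.15,"ax":0,"ay":0,"az":0,"grip":0},{"x":0.3,"y":0,"z":0,"ax":0,"ay":0,"az":0,"grip":0},{"x":0,"y":0,"z":0,"ax":0,"ay":0,"az":0,"grip":0}]' 40
python3 -c "
from h import *
go((607,-147,4),-77.1)"
```

```text
time: 4.2
tcp_pos: [606.1, -147.4, 5.6]
tool_rot: [-122.4, 89.7, 160.7]
ft_force: [0.7, 0.4, 0.2]
gripper_width: 0.0
t 4.2 tcp [ 606.1 -147.4    5.6] F [0.7 0.4 0.2] tool z heading -76.9 x axis [-0.004  0.001 -1.   ]
 units total [ 0.06  0.04 -0.01] world [ 0.9  0.4 -1.6]
 turn units [ 0.02 -0.02  0.03]
```

Run:
```python
from h import *
s=env.sense(); d=env.get_image("wrist"); cv2.imwrite("pics/wrist2.png",d["image"]); np.savez("wrist2.npz",T=wristT(s,d),**d)
d=env.get_image("side"); cv2.imwrite("pics/side2.png",cv2.resize(d["image"][200:440,260:560],None,fx=2.5,fy=2.5,interpolation=cv2.INTER_CUBIC))
```

```text
(no output)
```

View pics/wrist2.png

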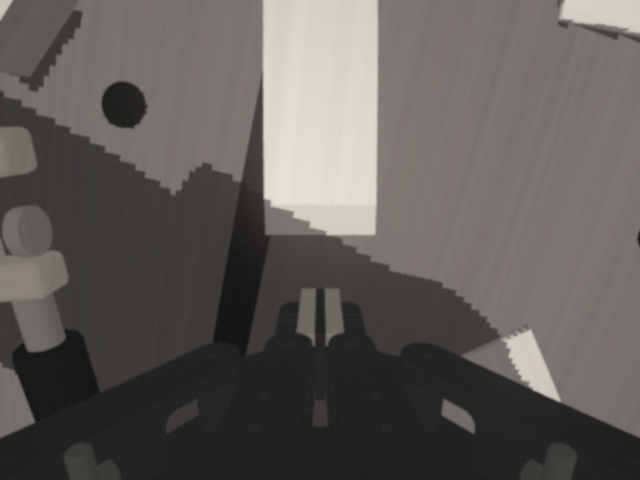

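View pics/side2.png

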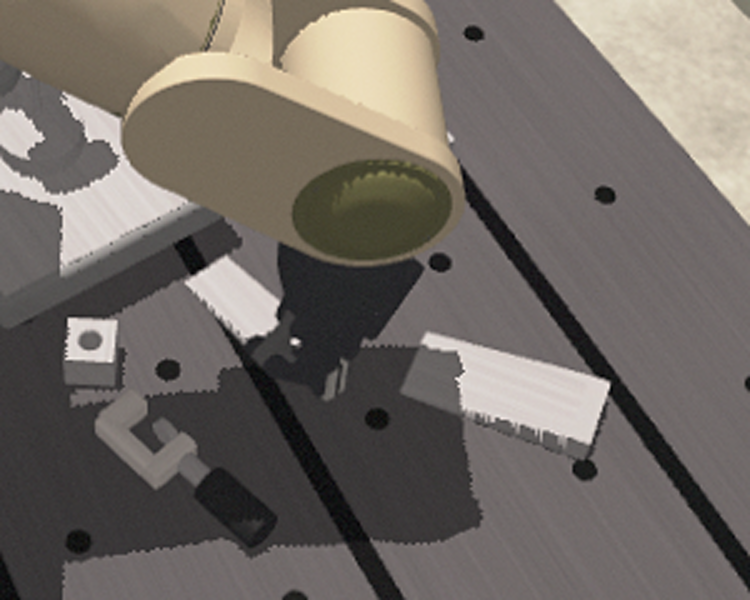

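Wrist view: the heel edge runs (266,234)–(376,235), so it's flush with the tool and centred on the fingers at column 320. The pads only span about 15 mm when shut. I'll part them slightly for a wider contact and close most of the gap.

```bash
python3 - <<'E'
from h import *
d=dict(np.load("wrist2.npz")); T=d.pop("T")
p=pix(d,[(265.5,235),(376,235)],[15,15],T); print(p.round(1))
E
python3 -m jog '[{"x":0,"y":0,"z":-0.1,"ax":0,"ay":0,"az":0,"grip":0.15},{"x":0,"y":0,"z":-0.1,"ax":0,"ay":0,"az":0,"grip":0.15},{"x":0.04,"y":0,"z":-0.1,"ax":0,"ay":0,"az":0,"grip":0.15},{"x":0,"y":0,"z":-0.1,"ax":0,"ay":0,"az":0,"grip":0.15},{"x":0,"y":0,"z":-0.1,"ax":0,"ay":0,"az":0,"grip":0.15},{"x":0,"y":0,"z":-0.1,"ax":0,"ay":0,"az":0,"grip":0.15},{"x":0,"y":0,"z":0,"ax":0,"ay":0,"az":0,"grip":0.15},{"x":0,"y":0,"z":0,"ax":0,"ay":0,"az":0,"grip":0.15}]' 40
python3 - <<'E'
from h import *
s=env.sense(); d=env.get_image("wrist"); cv2.imwrite("pics/wrist3.png",d["image"]); np.savez("wrist3.npz",T=wristT(s,d),**d)
go((607,-147,4),-77.1)
E
```

```text
[[ 582.3 -119.7   15. ]
 [ 617.3 -111.6   15. ]]
time: 5.1
tcp_pos: [604.8, -132.5, 9.3]
tool_rot: [47.7, 89.8, -29.2]
ft_force: [0.7, 0.1, 1.0]
gripper_width: 12.9
t 5.15 tcp [ 604.8 -132.5    9.3] F [-0.3  0.2 -0.2] tool z heading -76.9 x axis [ 0.003 -0.002 -1.   ]
 units total [ 0.21 -0.05  0.59] world [  2.2 -14.5  -5.3]
 turn units [ 0.02  0.02 -0.02]
```

View pics/wrist3.png

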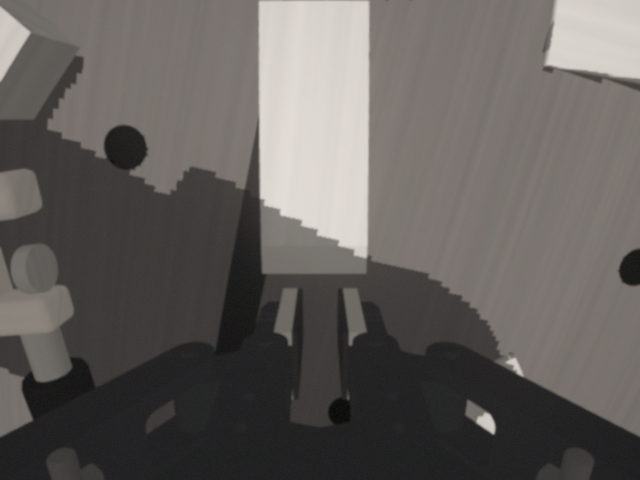

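```bash
python3 -m jog '[{"x":0.1,"y":-0.04,"z":0,"ax":0,"ay":0,"az":0,"grip":0.15},{"x":0.1,"y":-0.04,"z":0,"ax":0,"ay":0,"az":0,"grip":0.15},{"x":0,"y":0,"z":-0.1,"ax":0,"ay":0,"az":0,"grip":0.15},{"x":0,"y":0,"z":-0.1,"ax":0,"ay":0,"az":0,"grip":0.15},{"x":0,"y":0,"z":-0.1,"ax":0,"ay":0,"az":0,"grip":0.15},{"x":0,"y":0,"z":-0.1,"ax":0,"ay":0,"az":0,"grip":0.15},{"x":0,"y":0,"z":-0.1,"ax":0,"ay":0,"az":0,"grip":0.15},{"x":0,"y":0,"z":0,"ax":0,"ay":0,"az":0,"grip":0.15}]' 40
python3 - <<'E'
from h import *
s=env.sense(); d=env.get_image("wrist"); cv2.imwrite("pics/wrist4.png",d["image"]); np.savez("wrist4.npz",T=wristT(s,d),**d)
go((592,-50.6,5),-81.3)
E
```

```text
time: 5.95
tcp_pos: [599.5, -120.1, 3.6]
tool_rot: [42.5, 89.8, -34.5]
ft_force: [-0.1, -0.1, -0.4]
gripper_width: 13.0
t 6.0 tcp [ 599.6 -120.2    3.5] F [-0.1  0.7  0.2] tool z heading -76.9 x axis [ 0.003 -0.002 -1.   ]
 units total [-0.06  0.34 -2.78] world [-7.6 69.6  1.5]
 turn units [ 0.55  0.02 -0.02]
```

View pics/wrist4.png

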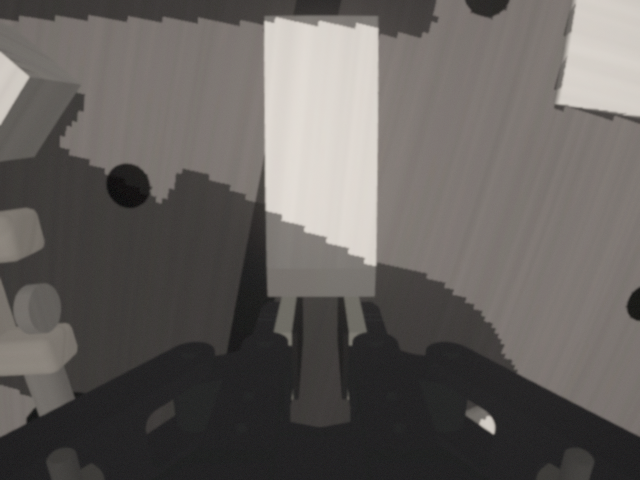

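Run:
```python
from h import *
d=dict(np.load("wrist4.npz")); T=d.pop("T")
p=pix(d,[(266,296),(376,297),(264,17),(379,15)],[15,15,3,3],T); print(p.round(1)); h=p[:2].mean(0);c=p[2:].mean(0)
print(h,c,np.degrees(np.arctan2(-(c-h)[0],(c-h)[1])),np.linalg.norm((c-h)[:2]))
```

```text
[[ 580.1 -112.3   15. ]
 [ 615.9 -104.4   15. ]
 [ 560.5  -26.     3. ]
 [ 595.5  -17.2    3. ]]
[ 597.97666006 -108.3865735    15.        ] [577.97484513 -21.63361603   3.        ] 12.983267639197155 89.02891793888871
```

```bash
python3 -m jog '[{"x":0,"y":0.01,"z":-0.14,"ax":0.04,"ay":0,"az":0,"grip":0.15},{"x":-0.01,"y":0.01,"z":-0.14,"ax":0.04,"ay":0,"az":0,"grip":0.15},{"x":0,"y":0.01,"z":-0.14,"ax":0.04,"ay":0,"az":0,"grip":0.15},{"x":-0.01,"y":0.01,"z":-0.14,"ax":0.04,"ay":0,"az":0,"grip":0.15},{"x":0,"y":0.01,"z":-0.14,"ax":0.04,"ay":0,"az":0,"grip":0.15},{"x":-0.01,"y":0.01,"z":-0.14,"ax":0.04,"ay":0,"az":0,"grip":0.15},{"x":0,"y":0.01,"z":-0.14,"ax":0.04,"ay":0,"az":0,"grip":0.15},{"x":0,"y":0.01,"z":-0.14,"ax":0.04,"ay":0,"az":0,"grip":0.15}]' 40
python3 - <<'E'
from h import *
s=env.sense(); d=env.get_image("wrist"); cv2.imwrite("pics/wrist5.png",d["image"]); np.savez("wrist5.npz",T=wristT(s,d),**d)
go((592,-51.6,5),-81.3)
E
```

```text
time: 6.8
tcp_pos: [595.5, -90.5, 4.4]
tool_rot: [42.4, 89.8, -37.4]
ft_force: [-0.2, -0.8, -0.8]
gripper_width: 13.4
t 6.85 tcp [595.5 -90.    4.4] F [-1.   0.4  0.5] tool z heading -79.7 x axis [ 0.003 -0.002 -1.   ]
 units total [-0.03  0.14 -1.53] world [-3.5 38.4  0.6]
 turn units [ 0.2   0.02 -0.02]
```

View pics/wrist5.png

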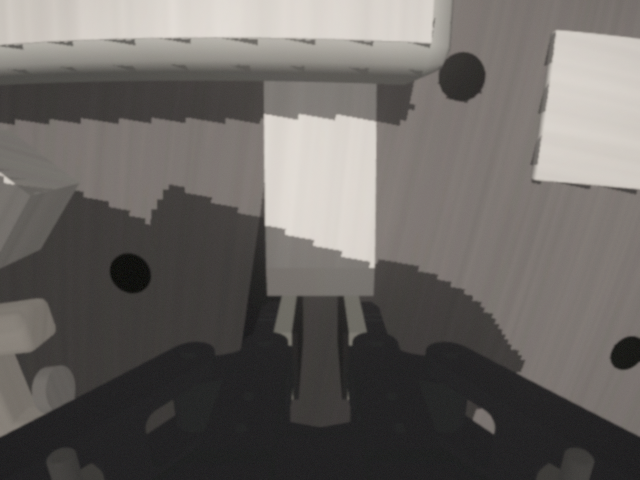

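Run:
```python
from h import *
d=dict(np.load("wrist5.npz")); T=d.pop("T")
p=pix(d,[(267,296),(375,295),(451,5),(449,55),(50,83),(380,82),(434,5),(50,45)],[15,15,50,50,24,24,56,56],T); print(p.round(1)); h=p[:2].mean(0);print(h, np.degrees(np.arctan2((p[1]-p[0])[1],(p[1]-p[0])[0])),'front edge ang',np.degrees(np.arctan2((p[5]-p[4])[1],(p[5]-p[4])[0])))
W=cloud(d,T); m=abs(W[...,2]-56)<3; P=W[m]; print(len(P),np.median(P[:,2]))
a=np.radians(8.65); Rm=np.array([[np.cos(a),np.sin(a)],[-np.sin(a),np.cos(a)]])
L=(P[:,:2]-[504.5,84.8])@Rm.T; print('stand frame max x',np.percentile(L[:,0],[99,99.9,100]),'min y',np.percentile(L[:,1],[0,.1,1]))
hl=Rm@(h[:2]-[504.5,84.8]); q=(p[:,:2]-[504.5,84.8])@Rm.T; print(q.round(1), 'heel',hl)
```

```text
[[576.7 -82.   15. ]
 [612.3 -75.3  15. ]
 [607.    5.5  50. ]
 [608.9  -4.6  50. ]
 [505.7 -25.1  24. ]
 [598.4  -9.9  24. ]
 [602.1   2.9  56. ]
 [525.8 -17.3  56. ]]
[594.49997586 -78.64706136  15.        ] 10.760682845883055 front edge ang 9.31665091023812
26203 54.23769540694114
stand frame max x [102.71667638 105.70194475 107.65065247] min y [-196.31907581 -195.82410038 -194.61233831]
[[  46.3 -175.8]
 [  82.5 -174.5]
 [  89.4  -93.8]
 [  89.7 -104.1]
 [ -15.3 -108.9]
 [  78.6 -107.8]
 [  84.2  -95.7]
 [   5.7 -104.1]] heel [  64.39413819 -175.12376335]
```

Measured in the stand frame, the side face comes out at +89.5 mm and the front at -108.4 mm, against 90 and -110 expected. That supports the stand pose. The heel is at (64.4,-175) with 2° of relative yaw. I'll keep pushing along the planned curve.

```bash
python3 -m jog '[{"x":0,"y":0.01,"z":-0.12,"ax":0.04,"ay":0,"az":0,"grip":0.15},{"x":0,"y":0.01,"z":-0.12,"ax":0.03,"ay":0,"az":0,"grip":0.15},{"x":0,"y":0.01,"z":-0.12,"ax":0.03,"ay":0,"az":0,"grip":0.15},{"x":0,"y":0.01,"z":-0.12,"ax":0.03,"ay":0,"az":0,"grip":0.15},{"x":0,"y":0.01,"z":-0.12,"ax":0.03,"ay":0,"az":0,"grip":0.15},{"x":0,"y":0.01,"z":-0.12,"ax":0.03,"ay":0,"az":0,"grip":0.15},{"x":0,"y":0.01,"z":-0.12,"ax":0.03,"ay":0,"az":0,"grip":0.15},{"x":0,"y":0,"z":0,"ax":0,"ay":0,"az":0,"grip":0.15}]' 40
cat > meas.py <<'E'
from h import *
import sys
i=sys.argv[1]
s=env.sense(); d=env.get_image("wrist"); cv2.imwrite(f"pics/wrist{i}.png",d["image"]); np.savez(f"wrist{i}.npz",T=wristT(s,d),**d)
go((592,-51.6,5),-81.3,s)
M=R.from_euler('xyz',s["tool_rot"],degrees=True).as_matrix(); h=s["tcp_pos"]-12*M[:,2]
a=np.radians(8.65); Rm=np.array([[np.cos(a),np.sin(a)],[-np.sin(a),np.cos(a)]]); print('heel if in contact, stand frame',(Rm@(h[:2]-[504.5,84.8])).round(1))
E
python3 meas.py 6
```

```text
time: 7.65
tcp_pos: [593.7, -67.0, 4.4]
tool_rot: [46.6, 89.8, -35.1]
ft_force: [0.0, -0.5, 0.8]
gripper_width: 12.6
t 7.65 tcp [593.7 -67.    4.4] F [ 0.  -0.5  0.8] tool z heading -81.6 x axis [ 0.003 -0.002 -1.   ]
 units total [-0.02  0.02 -0.62] world [-1.7 15.4  0.6]
 turn units [-0.04  0.02 -0.02]
heel if in contact, stand frame [  65.4 -151.5]
```

View pics/wrist6.png

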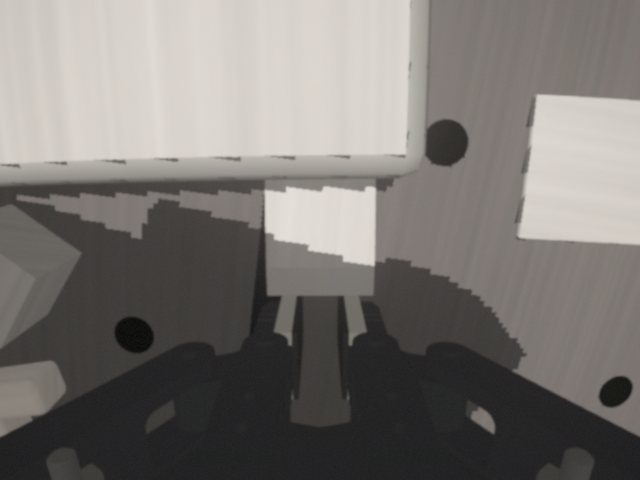

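```bash
python3 -m jog '[{"x":0,"y":0,"z":-0.05,"ax":0,"ay":0,"az":0,"grip":0.15},{"x":0,"y":0,"z":-0.05,"ax":0,"ay":0,"az":0,"grip":0.15},{"x":0,"y":0,"z":-0.05,"ax":0,"ay":0,"az":0,"grip":0.15},{"x":0,"y":0,"z":-0.05,"ax":0,"ay":0,"az":0,"grip":0.15},{"x":0,"y":0,"z":-0.05,"ax":0,"ay":0,"az":0,"grip":0.15},{"x":0,"y":0,"z":-0.05,"ax":0,"ay":0,"az":0,"grip":0.15},{"x":0,"y":0,"z":-0.05,"ax":0,"ay":0,"az":0,"grip":0.15},{"x":0,"y":0,"z":-0.05,"ax":0,"ay":0,"az":0,"grip":0.15}]' 40
python3 meas.py 7
```

```text
time: 8.5
tcp_pos: [592.2, -57.0, 4.4]
tool_rot: [45.3, 89.7, -36.4]
ft_force: [0.3, -0.8, 0.4]
gripper_width: 13.2
t 8.5 tcp [592.2 -57.    4.4] F [ 0.3 -0.8  0.4] tool z heading -81.7 x axis [ 0.004 -0.003 -1.   ]
 units total [-0.02  0.02 -0.21] world [-0.2  5.4  0.6]
 turn units [-0.04  0.02 -0.02]
heel if in contact, stand frame [  65.4 -141.4]
```

```bash
python3 -m jog '[{"x":0,"y":0,"z":-0.02,"ax":0,"ay":0,"az":0,"grip":0.15},{"x":0,"y":0,"z":-0.02,"ax":0,"ay":0,"az":0,"grip":0.15},{"x":0,"y":0,"z":-0.02,"ax":0,"ay":0,"az":0,"grip":0.15},{"x":0,"y":0,"z":-0.02,"ax":0,"ay":0,"az":0,"grip":0.15},{"x":0,"y":0,"z":-0.02,"ax":0,"ay":0,"az":0,"grip":0.15},{"x":0,"y":0,"z":-0.02,"ax":0,"ay":0,"az":0,"grip":0.15},{"x":0,"y":0,"z":-0.02,"ax":0,"ay":0,"az":0,"grip":0.15},{"x":0,"y":0,"z":-0.02,"ax":0,"ay":0,"az":0,"grip":0.15}]' 40
python3 meas.py 8
```

```text
time: 9.35
tcp_pos: [591.8, -53.3, 4.5]
tool_rot: [39.1, 89.7, -42.5]
ft_force: [-0.4, -4.1, -0.3]
gripper_width: 12.7
t 9.35 tcp [591.8 -53.3   4.5] F [-0.4 -4.1 -0.3] tool z heading -81.7 x axis [ 0.004 -0.004 -1.   ]
 units total [-0.02  0.02 -0.07] world [0.2 1.7 0.5]
 turn units [-0.04  0.03 -0.03]
heel if in contact, stand frame [  65.6 -137.7]
```

```bash
python3 -m jog '[{"x":0,"y":0,"z":-0.03,"ax":0,"ay":0,"az":0,"grip":0.15},{"x":0,"y":0,"z":-0.03,"ax":0,"ay":0,"az":0,"grip":0.15},{"x":0,"y":0,"z":-0.03,"ax":0,"ay":0,"az":0,"grip":0.15},{"x":0,"y":0,"z":-0.03,"ax":0,"ay":0,"az":0,"grip":0.15},{"x":0,"y":0,"z":-0.02,"ax":0,"ay":0,"az":0,"grip":0.15},{"x":0,"y":0,"z":-0.02,"ax":0,"ay":0,"az":0,"grip":0.15},{"x":0,"y":0,"z":-0.02,"ax":0,"ay":0,"az":0,"grip":0.15},{"x":0,"y":0,"z":-0.02,"ax":0,"ay":0,"az":0,"grip":0.15}]' 40
python3 meas.py 9
```

```text
time: 10.2
tcp_pos: [591.6, -51.5, 4.5]
tool_rot: [24.6, 89.4, -57.1]
ft_force: [0.1, -6.1, -1.8]
gripper_width: 12.9
t 10.2 tcp [591.6 -51.5   4.5] F [ 0.1 -6.1 -1.8] tool z heading -81.6 x axis [ 0.006 -0.009 -1.   ]
 units total [-0.02  0.01  0.01] world [ 0.4 -0.1  0.5]
 turn units [-0.04  0.07 -0.03]
heel if in contact, stand frame [  65.7 -135.8]
```

```bash
python3 -m jog '[{"x":0,"y":0,"z":-0.03,"ax":0,"ay":0,"az":0,"grip":0.15},{"x":0,"y":0,"z":-0.03,"ax":0,"ay":0,"az":0,"grip":0.15},{"x":0,"y":0,"z":-0.03,"ax":0,"ay":0,"az":0,"grip":0.15},{"x":0,"y":0,"z":-0.03,"ax":0,"ay":0,"az":0,"grip":0.15},{"x":0,"y":0,"z":-0.03,"ax":0,"ay":0,"az":0,"grip":0.15},{"x":0,"y":0,"z":-0.03,"ax":0,"ay":0,"az":0,"grip":0.15},{"x":0,"y":0,"z":-0.03,"ax":0,"ay":0,"az":0,"grip":0.15},{"x":0,"y":0,"z":-0.03,"ax":0,"ay":0,"az":0,"grip":0.15}]' 40
python3 meas.py 10
```

```text
time: 11.05
tcp_pos: [591.7, -51.0, 4.7]
tool_rot: [17.5, 88.8, -64.1]
ft_force: [1.1, -7.3, -1.7]
gripper_width: 13.0
t 11.05 tcp [591.7 -51.    4.7] F [ 1.1 -7.3 -1.7] tool z heading -81.6 x axis [ 0.009 -0.018 -1.   ]
 units total [-0.01  0.01  0.02] world [ 0.3 -0.6  0.3]
 turn units [-0.04  0.14 -0.04]
heel if in contact, stand frame [  65.9 -135.4]
```

View pics/wrist10.png

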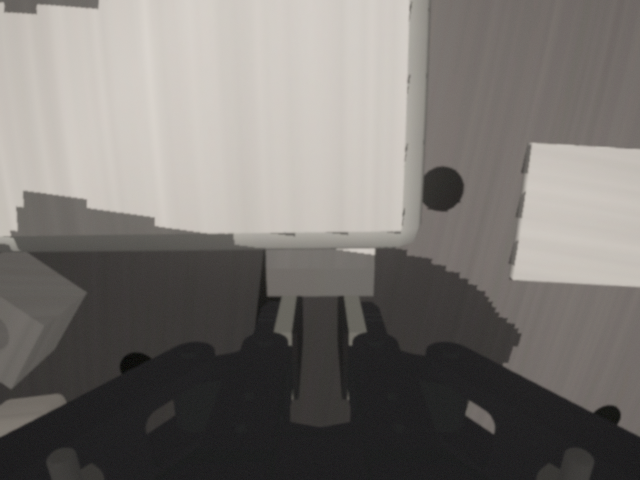

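```bash
python3 -m jog '[{"x":0,"y":0,"z":-0.03,"ax":0,"ay":0.02,"az":0,"grip":0.15},{"x":0,"y":0,"z":-0.03,"ax":0,"ay":0.02,"az":0,"grip":0.15},{"x":0,"y":0,"z":-0.035,"ax":0,"ay":0.02,"az":0,"grip":0.15},{"x":0,"y":0,"z":-0.035,"ax":0,"ay":0.02,"az":0,"grip":0.15},{"x":0,"y":0,"z":-0.035,"ax":0,"ay":0.02,"az":0,"grip":0.15},{"x":0,"y":0,"z":-0.04,"ax":0,"ay":0.02,"az":0,"grip":0.15},{"x":0,"y":0,"z":-0.04,"ax":0,"ay":0.02,"az":0,"grip":0.15},{"x":0,"y":0,"z":-0.04,"ax":0,"ay":0.02,"az":0,"grip":0.15}]' 40
python3 meas.py 11
python3 - <<'E'
from h import *
for i,px in ((10,None),(11,None),(5,None),(9,None)):
    d=dict(np.load(f"wrist{i}.npz")); T=d.pop("T"); W=cloud(d,T)
    a=np.radians(8.65); Rm=np.array([[np.cos(a),np.sin(a)],[-np.sin(a),np.cos(a)]])
    L=(W[...,:2]-[504.5,84.8])@Rm.T; Z=W[...,2]
    m=(Z>40)&(Z<70)&(L[...,1]>-130)&(L[...,1]<0); 
    f=L[...,1][m&(abs(L[...,0]-40)<30)]; g=L[...,0][m&(abs(L[...,1]+90)<12)]
    t=W[m&(L[...,1]>-95)&(L[...,0]<80)]; A=np.c_[t[:,:2]-[590,0],np.ones(len(t))]; c=np.linalg.lstsq(A,t[:,2],rcond=None)[0]
    print(i,'front',np.percentile(f,[.5,2]).round(1),'side',np.percentile(g,[98,99.5]).round(1),'top z at corner',c.round(4))
E
```

```text
time: 11.9
tcp_pos: [591.7, -50.3, 4.5]
tool_rot: [47.1, 89.4, -34.4]
ft_force: [0.8, -7.4, -2.6]
gripper_width: 13.2
t 11.9 tcp [591.7 -50.3   4.5] F [ 0.8 -7.4 -2.6] tool z heading -81.6 x axis [ 0.009 -0.006 -1.   ]
 units total [-0.02  0.    0.05] world [ 0.3 -1.3  0.5]
 turn units [-0.03  0.05 -0.06]
heel if in contact, stand frame [  66.  -134.7]
10 front [-108.5 -106.2] side [87.3 89.2] top z at corner [ 8.00000e-04 -5.00000e-04  5.44618e+01]
11 front [-108.5 -106.3] side [87.2 89.1] top z at corner [ 1.10000e-03 -6.00000e-04  5.45101e+01]
5 front [-108.9 -108.8] side [87.6 89.3] top z at corner [ 0.0565 -0.4057 54.4499]
9 front [-108.1 -106.3] side [87.3 89.2] top z at corner [ 4.00000e-04 -0.00000e+00  5.43779e+01]
```

Pushing has levelled off at about 7.4 N, with the heel at about y -134.7 in the stand frame, close to the nominal snug point. The stand's edges have not moved. I'll back off, rise and check.

```bash
python3 -m jog '[{"x":0,"y":0,"z":0.2,"ax":0,"ay":0,"az":0,"grip":0.15},{"x":0,"y":0,"z":0.5,"ax":0,"ay":0,"az":0,"grip":0.15},{"x":0,"y":0,"z":0.5,"ax":0,"ay":0,"az":0,"grip":0.15},{"x":-0.8,"y":0,"z":0,"ax":0,"ay":0,"az":0,"grip":0},{"x":-1,"y":0,"z":0,"ax":0,"ay":0,"az":0,"grip":0},{"x":-1,"y":0,"z":0,"ax":0,"ay":0,"az":0,"grip":0},{"x":-1,"y":0,"z":0,"ax":0,"ay":0,"az":0,"grip":0},{"x":-0.4,"y":0,"z":0,"ax":0,"ay":0,"az":0,"grip":0}]' 40
python3 meas.py 12
python3 - <<'E'
from h import *
s=env.sense(); d=env.get_image("scene"); cv2.imwrite("pics/scene12.png",d["image"]); np.savez("scene12.npz",**d)
d=env.get_image("side"); cv2.imwrite("pics/side12.png",d["image"]); np.savez("side12.npz",**d); np.savez("s12.npz",p=s["tcp_pos"],r=s["tool_rot"],j=s["joints"]); print(s["joints"])
E
```

```text
time: 12.75
tcp_pos: [594.6, -84.2, 111.3]
tool_rot: [72.9, 89.8, -8.8]
ft_force: [-0.6, 0.1, 0.2]
gripper_width: -0.2
t 12.75 tcp [594.6 -84.2 111.3] F [-0.6  0.1  0.2] tool z heading -81.8 x axis [ 0.003 -0.    -1.   ]
 units total [ 4.25  0.07 -1.31] world [  -2.6   32.6 -106.3]
 turn units [-0.06  0.01 -0.02]
heel if in contact, stand frame [  63.7 -168.7]
[-1.92432930e+01  3.35519415e+01  8.08850396e+01  3.10528344e-02
  6.53298249e+01 -2.75025530e+01]
```

View pics/wrist12.png

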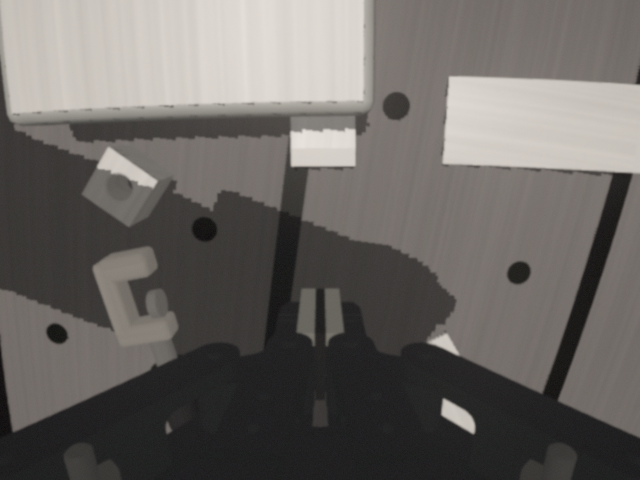

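View pics/scene12.png

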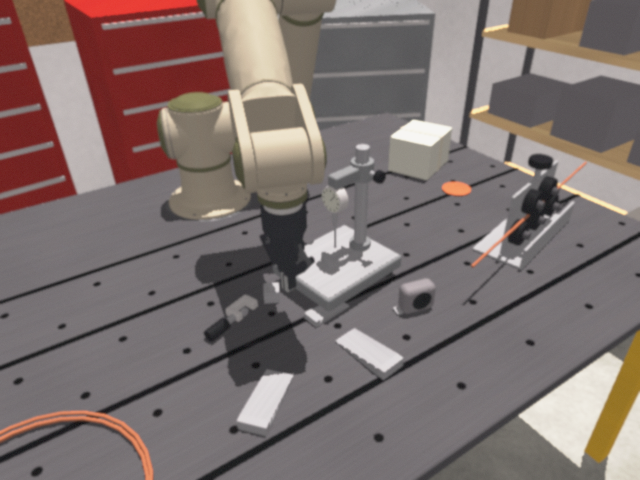

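View pics/side12.png

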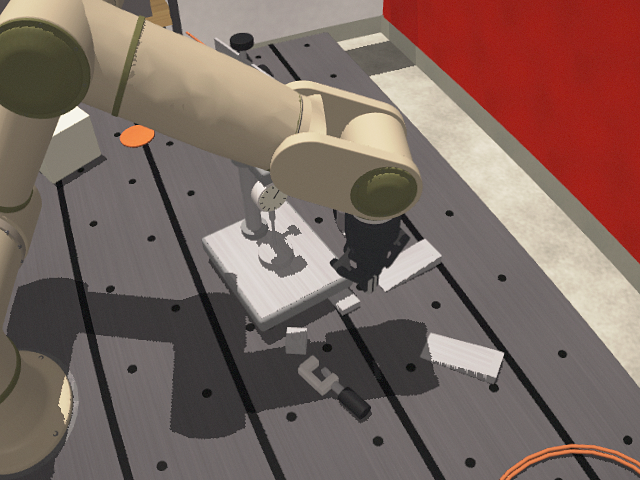

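Run:
```python
from h import *
from scipy.spatial import cKDTree
d=dict(np.load("wrist12.npz")); T=d.pop("T")
p=pix(d,[(290.5,166),(355.5,166),(372,20),(366,104),(20,122),(350,113)],[15,15,50,50,24,24],T)
a=np.radians(8.65); Rm=np.array([[np.cos(a),np.sin(a)],[-np.sin(a),np.cos(a)]])
print(((p[:,:2]-[504.5,84.8])@Rm.T).round(1), 'heel ang',np.degrees(np.arctan2((p[1]-p[0])[1],(p[1]-p[0])[0])))
S=[];A=[]
for n in("scene","side"):
    W0=np.load(f"W_{n}.npy"); d=dict(np.load(f"{n}12.npz")); W1=cloud(d)
    m=(W0[...,2]>60)&(W0[...,0]>400)&(W0[...,0]<610)&(W0[...,1]>-20)&(W0[...,1]<210)&(W0[...,2]<320); S.append(W0[m])
    ch=(np.nan_to_num(abs(d["range_z"]-np.load(f"{n}0.npz")["range_z"]))>40)&(W1[...,2]>60)&(W1[...,0]>250); A.append(W1[ch])
S=np.concatenate(S);A=np.concatenate(A); print(len(S),len(A), 'stand hi pts x',np.percentile(S[:,0],[1,99]),'y',np.percentile(S[:,1],[1,99]),S[:,2].max())
hi=S[S[:,2]>80]; print('tall',np.percentile(hi[:,0],[.5,50,99.5]).round(),np.percentile(hi[:,1],[.5,50,99.5]).round())
t=cKDTree(hi)
tcp=np.load("s12.npz")["p"]; c=tcp[:2]
for tgt in ((582.5,11,56),(582.5,11,66)):
    sh=A+(np.array(tgt)-tcp)
    dist,_=t.query(sh); i=np.argsort(dist)[[0,50,200]]; print(tgt,dist[i].round(1),sh[i].round())
low=A[(np.hypot(A[:,0]-c[0],A[:,1]-c[1])<250)]
for z0 in range(100,520,40):
    q=low[(low[:,2]>=z0)&(low[:,2]<z0+40)]-tcp
    if len(q): print(z0-111,len(q),'x',np.percentile(q[:,0],[1,99]).round(),'y',np.percentile(q[:,1],[1,99]).round())
go((582.5,11,80),-81.3)
```

```text
[[  48.6 -135.5]
 [  85.1 -135.7]
 [  88.8  -66.9]
 [  86.6 -103.8]
 [-101.3 -106.9]
 [  81.1 -107.1]] heel ang 8.25302772070593
8300 66466 stand hi pts x [472.10486056 546.34756769] y [ 51.54288284 168.15134501] 291.7769151478364
tall [471. 502. 548.] [ 64. 137. 169.]
(582.5, 11, 56) [ 4.3 54.2 64.7] [[509. 164. 148.]
 [545.  18. 192.]
 [505.  75. 320.]]
(582.5, 11, 66) [ 3.  54.7 63.8] [[509. 164. 158.]
 [545.  16. 209.]
 [545.   6. 201.]]
-11 356 x [-50.  16.] y [-13.  79.]
29 997 x [-41.  45.] y [-19.  14.]
69 2039 x [-62.  62.] y [-22.  20.]
109 1382 x [-41.  40.] y [-38.  28.]
149 1951 x [-38.  38.] y [-38.  29.]
189 1659 x [-59.  48.] y [-67.  37.]
229 5095 x [-123.   61.] y [-72.  57.]
269 12064 x [-157.   53.] y [-68.  62.]
309 9539 x [-226.   -3.] y [-45.  80.]
349 7658 x [-244.  -88.] y [ 3. 94.]
389 6412 x [-246. -139.] y [ 21. 113.]
t 12.9 tcp [593.6 -83.6 108.6] F [ 0.5 -0.5  0.3] tool z heading -81.7 x axis [-0.  0. -1.]
 units total [ 1.14  0.1  -3.81] world [-11.1  94.6 -28.6]
 turn units [-0.06 -0.   -0.  ]
```

Run:
```python
from h import *
# static-camera registration of the stand patch before/after
for n,boxes in (("scene",[(345,150,375,245),(330,180,350,220),(345,240,400,300)]),("side",[(240,125,290,240),(205,225,260,320)])):
    a=cv2.cvtColor(np.load(f"{n}0.npz")["image"],6).astype(np.float32); b=cv2.cvtColor(np.load(f"{n}12.npz")["image"],6).astype(np.float32)
    for x0,y0,x1,y1 in boxes:
        A=a[y0:y1,x0:x1];B=b[y0:y1,x0:x1]
        M=np.eye(2,3,dtype=np.float32)
        try:
            cc,M=cv2.findTransformECC(A,B,M,cv2.MOTION_TRANSLATION,(3,100,1e-5)); print(n,(x0,y0),'shift px',M[:,2].round(2),'cc',round(cc,3))
        except Exception as e: print(n,'fail')
```

```text
scene (345, 150) shift px [ 0.04 -0.27] cc 0.942
scene (330, 180) shift px [ 0.29 -0.23] cc 0.97
scene (345, 240) shift px [ 0.   -0.07] cc 0.999
side (240, 125) shift px [-0.31  0.15] cc 0.657
side (205, 225) shift px [ 0.   -0.09] cc 0.959
```

The stand hasn't moved (under 0.3 px in both static cameras). The wedge stayed after release, with its heel at (66.9,-135.6) in the stand frame. Next I'll go above the press corner, which the cloud shows has about 50 mm clearance from the dial.

```bash
python3 -m jog '[{"x":0,"y":0.01,"z":-0.4,"ax":0,"ay":0,"az":0,"grip":0},{"x":0,"y":0.01,"z":-0.6,"ax":0,"ay":0,"az":0,"grip":0},{"x":0,"y":0.02,"z":-0.6,"ax":0,"ay":0,"az":0,"grip":0},{"x":0,"y":0.02,"z":-0.6,"ax":0,"ay":0,"az":0,"grip":0},{"x":0.2,"y":0.02,"z":-0.6,"ax":0,"ay":0,"az":0,"grip":0},{"x":0.4,"y":0.02,"z":-0.6,"ax":0,"ay":0,"az":0,"grip":0},{"x":0.4,"y":0,"z":-0.4,"ax":0,"ay":0,"az":0,"grip":0},{"x":0,"y":0,"z":0,"ax":0,"ay":0,"az":0,"grip":0}]' 40
python3 -c "
from h import *
go((582.5,11,56),-81.3)"
python3 - <<'E'
from h import *
s=env.sense(); d=env.get_image("wrist"); cv2.imwrite("pics/wrist13.png",d["image"]); np.savez("wrist13.npz",T=wristT(s,d),**d)
W=cloud(d,wristT(s,d)); print(np.nanmedian(W[120:170,250:300,2]))
E
```

```text
time: 13.7
tcp_pos: [578.4, 21.8, 76.2]
tool_rot: [-119.4, 89.4, 159.0]
ft_force: [0.3, 0.2, 0.4]
gripper_width: -0.0
t 13.7 tcp [578.4  21.8  76.2] F [0.3 0.2 0.4] tool z heading -81.6 x axis [-0.009  0.003 -1.   ]
 units total [0.81 0.11 0.46] world [  4.1 -10.8 -20.2]
 turn units [-0.04 -0.03  0.06]
54.43366466161956
```

View pics/wrist13.png

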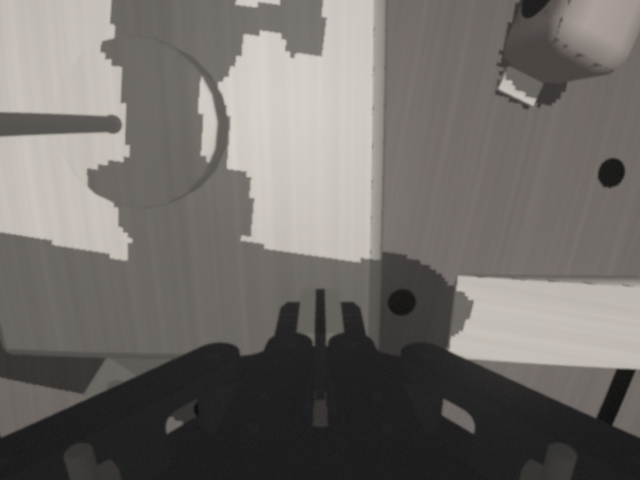

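```bash
python3 -m jog '[{"x":0.15,"y":0.07,"z":0.2,"ax":0,"ay":-0.03,"az":0.06,"grip":0},{"x":0.15,"y":0,"z":0.2,"ax":0,"ay":0,"az":0,"grip":0},{"x":0.1,"y":0,"z":0.06,"ax":0,"ay":0,"az":0,"grip":0},{"x":0.1,"y":0,"z":0,"ax":0,"ay":0,"az":0,"grip":0},{"x":0.04,"y":0,"z":0,"ax":0,"ay":0,"az":0,"grip":0},{"x":0,"y":0,"z":0,"ax":0,"ay":0,"az":0,"grip":0},{"x":0,"y":0,"z":0,"ax":0,"ay":0,"az":0,"grip":0},{"x":0,"y":0,"z":0,"ax":0,"ay":0,"az":0,"grip":0}]' 40
python3 - <<'E'
from h import *
go((582.5,11,56),-81.3)
s=env.sense(); d=env.get_image("wrist"); T=wristT(s,d); cv2.imwrite("pics/wrist14.png",d["image"])
E
```

```text
time: 14.55
tcp_pos: [583.5, 6.3, 62.9]
tool_rot: [69.8, 89.8, -12.0]
ft_force: [-0.1, -0.5, -0.4]
gripper_width: -0.1
t 14.55 tcp [583.5   6.3  62.9] F [-0.1 -0.5 -0.4] tool z heading -81.8 x axis [ 0.004 -0.001 -1.   ]
 units total [ 0.28 -0.02 -0.19] world [-1.   4.7 -6.9]
 turn units [-0.06  0.01 -0.03]
```

View pics/wrist14.png

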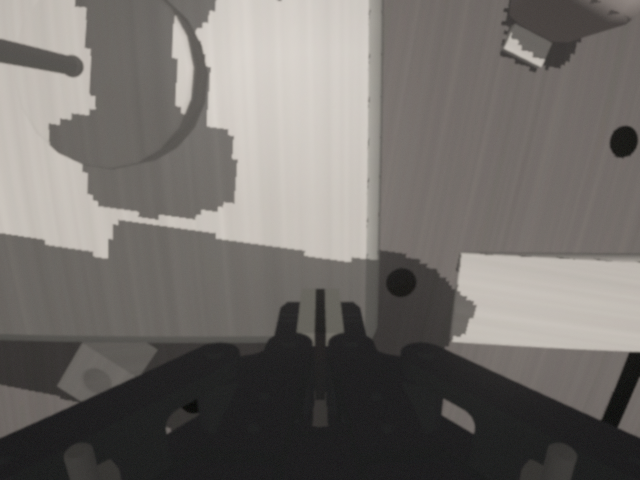

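```bash
python3 -m jog '[{"x":0,"y":-0.01,"z":-0.08,"ax":0,"ay":0,"az":-0.03,"grip":0},{"x":0,"y":0,"z":-0.08,"ax":0,"ay":0,"az":0,"grip":0},{"x":0,"y":0,"z":0,"ax":0,"ay":0,"az":0,"grip":0},{"x":0.08,"y":0,"z":0,"ax":0,"ay":0,"az":0,"grip":0},{"x":0.08,"y":0,"z":0,"ax":0,"ay":0,"az":0,"grip":0},{"x":0.05,"y":0,"z":0,"ax":0,"ay":0,"az":0,"grip":0},{"x":0.04,"y":0,"z":0,"ax":0,"ay":0,"az":0,"grip":0},{"x":0.04,"y":0,"z":0,"ax":0,"ay":0,"az":0,"grip":0}]' 40
python3 -c "
from h import *
go((582.5,11,56),-81.3)"
```

```text
time: 15.4
tcp_pos: [582.8, 10.9, 55.5]
tool_rot: [-18.4, 89.9, -100.2]
ft_force: [-3.0, 1.2, 9.0]
gripper_width: 0.1
t 15.4 tcp [582.8  10.9  55.5] F [-3.   1.2  9. ] tool z heading -81.8 x axis [-0.    -0.002 -1.   ]
 units total [-0.02 -0.01 -0.01] world [-0.3  0.1  0.5]
 turn units [-0.06  0.01  0.  ]
```

Contact on the press corner at z 55.5 with 9 N. I'll press harder.

```bash
python3 -m jog '[{"x":0.06,"y":0,"z":0,"ax":0,"ay":0,"az":0,"grip":0},{"x":0.07,"y":0,"z":0,"ax":0,"ay":0,"az":0,"grip":0},{"x":0.08,"y":0,"z":0,"ax":0,"ay":0,"az":0,"grip":0},{"x":0.08,"y":0,"z":0,"ax":0,"ay":0,"az":0,"grip":0},{"x":0.08,"y":0,"z":0,"ax":0,"ay":0,"az":0,"grip":0},{"x":0.08,"y":0,"z":0,"ax":0,"ay":0,"az":0,"grip":0},{"x":0.08,"y":0,"z":0,"ax":0,"ay":0,"az":0,"grip":0},{"x":0.08,"y":0,"z":0,"ax":0,"ay":0,"az":0,"grip":0}]' 40
python3 -c "
from h import *
go((582.5,11,56),-81.3)"
```

```text
time: 16.2
tcp_pos: [583.0, 10.9, 55.2]
tool_rot: [21.6, 89.8, -60.1]
ft_force: [-8.9, 1.0, 18.9]
gripper_width: 0.2
t 16.2 tcp [583.   10.9  55.2] F [-8.9  1.  18.9] tool z heading -81.7 x axis [ 0.002 -0.004 -1.   ]
 units total [-0.03 -0.02 -0.01] world [-0.5  0.1  0.8]
 turn units [-0.05  0.03 -0.01]
```

```bash
python3 -m jog '[{"x":0.08,"y":-0.02,"z":0,"ax":0,"ay":0,"az":0,"grip":0},{"x":0.09,"y":-0.03,"z":0,"ax":0,"ay":0,"az":0,"grip":0},{"x":0.1,"y":-0.03,"z":0,"ax":0,"ay":0,"az":0,"grip":0},{"x":0.1,"y":-0.03,"z":0,"ax":0,"ay":0,"az":0,"grip":0},{"x":0.1,"y":-0.03,"z":0,"ax":0,"ay":0,"az":0,"grip":0},{"x":0.1,"y":-0.03,"z":0,"ax":0,"ay":0,"az":0,"grip":0},{"x":0.1,"y":-0.03,"z":0,"ax":0,"ay":0,"az":0,"grip":0},{"x":0.1,"y":-0.03,"z":0,"ax":0,"ay":0,"az":0,"grip":0}]' 40
python3 -c "
from h import *
go((582.5,11,56),-81.3)"
```

```text
time: 17.0
tcp_pos: [582.9, 10.8, 55.2]
tool_rot: [67.3, 88.7, -14.3]
ft_force: [-6.3, 1.6, 21.2]
gripper_width: 0.1
t 17.0 tcp [582.9  10.8  55.2] F [-6.3  1.6 21.2] tool z heading -81.6 x axis [ 0.021 -0.005 -1.   ]
 units total [-0.03 -0.02 -0.01] world [-0.4  0.2  0.8]
 turn units [-0.04  0.06 -0.14]
```

```bash
python3 -m jog '[{"x":0.12,"y":-0.03,"z":0,"ax":0,"ay":0,"az":-0.03,"grip":0},{"x":0.13,"y":-0.03,"z":0,"ax":0,"ay":0,"az":-0.03,"grip":0},{"x":0.13,"y":-0.03,"z":0,"ax":0,"ay":0,"az":-0.03,"grip":0},{"x":0.13,"y":-0.03,"z":0,"ax":0,"ay":0,"az":-0.03,"grip":0},{"x":0.13,"y":-0.03,"z":0,"ax":0,"ay":0,"az":-0.03,"grip":0},{"x":0.13,"y":-0.03,"z":0,"ax":0,"ay":0,"az":-0.03,"grip":0},{"x":0.13,"y":-0.03,"z":0,"ax":0,"ay":0,"az":-0.03,"grip":0},{"x":0.13,"y":-0.03,"z":0,"ax":0,"ay":0,"az":-0.03,"grip":0}]' 40
python3 -c "
from h import *
go((582.5,11,56),-81.3)"
```

```text
time: 17.8
tcp_pos: [583.0, 10.8, 55.1]
tool_rot: [22.1, 89.1, -59.4]
ft_force: [-10.6, 2.5, 27.7]
gripper_width: -0.1
t 17.8 tcp [583.   10.8  55.1] F [-10.6   2.5  27.7] tool z heading -81.5 x axis [ 0.008 -0.013 -1.   ]
 units total [-0.04 -0.02 -0.01] world [-0.5  0.2  0.9]
 turn units [-0.03  0.1  -0.04]
```

At 27.7 N the corner holds (z 55.5 → 55.1, which is arm compliance; a rock would be several mm). I'll release straight up and back away.

```bash
python3 -m jog '[{"x":-0.1,"y":0,"z":0,"ax":0,"ay":0,"az":0,"grip":0},{"x":-0.3,"y":0,"z":0,"ax":0,"ay":0,"az":0,"grip":0},{"x":-0.6,"y":0,"z":0,"ax":0,"ay":0,"az":0,"grip":0},{"x":-0.8,"y":0,"z":0.2,"ax":0,"ay":0,"az":0,"grip":0},{"x":-0.4,"y":0,"z":0.9,"ax":0,"ay":0,"az":0,"grip":0},{"x":0,"y":0,"z":1,"ax":0,"ay":0,"az":0,"grip":0},{"x":0,"y":0,"z":1,"ax":0,"ay":0,"az":0,"grip":0},{"x":0,"y":0,"z":1,"ax":0,"ay":0,"az":0,"grip":0}]' 40
python3 -m jog '[{"x":0,"y":0,"z":1,"ax":0,"ay":0,"az":0,"grip":0},{"x":0,"y":0,"z":0.5,"ax":0,"ay":0,"az":0,"grip":0},{"x":0,"y":0,"z":0,"ax":0,"ay":0,"az":0,"grip":0},{"x":0,"y":0,"z":0,"ax":0,"ay":0,"az":0,"grip":0},{"x":0,"y":0,"z":0,"ax":0,"ay":0,"az":0,"grip":0},{"x":0,"y":0,"z":0,"ax":0,"ay":0,"az":0,"grip":0},{"x":0,"y":0,"z":0,"ax":0,"ay":0,"az":0,"grip":0},{"x":0,"y":0,"z":0,"ax":0,"ay":0,"az":0,"grip":0}]' 40
python3 meas.py 15
python3 - <<'E'
from h import *
for n,boxes in (("scene",[(345,150,375,245),(330,180,350,220),(345,240,400,300)]),("side",[(240,125,290,240),(205,225,260,320)])):
    d=env.get_image(n); np.savez(f"{n}15.npz",**d); cv2.imwrite(f"pics/{n}15.png",d["image"])
    b=cv2.cvtColor(d["image"],6).astype(np.float32)
    for ref in("0","12"):
      a=cv2.cvtColor(np.load(f"{n}{ref}.npz")["image"],6).astype(np.float32)
      for x0,y0,x1,y1 in boxes:
        M=np.eye(2,3,dtype=np.float32)
        try:
            cc,M=cv2.findTransformECC(a[y0:y1,x0:x1],b[y0:y1,x0:x1],M,cv2.MOTION_TRANSLATION,(3,100,1e-5)); print(n,ref,(x0,y0),'shift px',M[:,2].round(2),'cc',round(cc,3))
        except Exception as e: print(n,'fail')
E
```

```text
time: 18.6
tcp_pos: [598.3, -90.3, 116.4]
tool_rot: [26.3, 89.1, -54.9]
ft_force: [0.8, 0.4, -0.1]
gripper_width: 0.1
time: 19.4
tcp_pos: [603.9, -127.5, 117.1]
tool_rot: [25.8, 89.1, -55.4]
ft_force: [-0.1, -0.0, -0.2]
gripper_width: 0.0
t 19.4 tcp [ 603.9 -127.5  117.1] F [-0.1 -0.  -0.2] tool z heading -81.2 x axis [ 0.009 -0.012 -1.   ]
 units total [ 4.44 -0.04 -3.14] world [ -11.9   75.9 -112.1]
 turn units [ 0.01  0.1  -0.05]
heel if in contact, stand frame [  66.3 -212.9]
scene 0 (345, 150) shift px [ 0.01 -0.26] cc 0.942
scene 0 (330, 180) shift px [ 0.2  -0.29] cc 0.975
scene 0 (345, 240) shift px [-0.02 -0.09] cc 0.999
scene 12 (345, 150) shift px [-0.03 -0.01] cc 1.0
scene 12 (330, 180) shift px [-0.08 -0.05] cc 0.998
scene 12 (345, 240) shift px [-0.02 -0.01] cc 1.0
side 0 (240, 125) shift px [-0.3   0.01] cc 0.694
side 0 (205, 225) shift px [ 0.31 -0.27] cc 0.911
side 12 (240, 125) shift px [-0.    0.05] cc 0.923
side 12 (205, 225) shift px [1.   0.58] cc 0.94
```

View pics/wrist15.png

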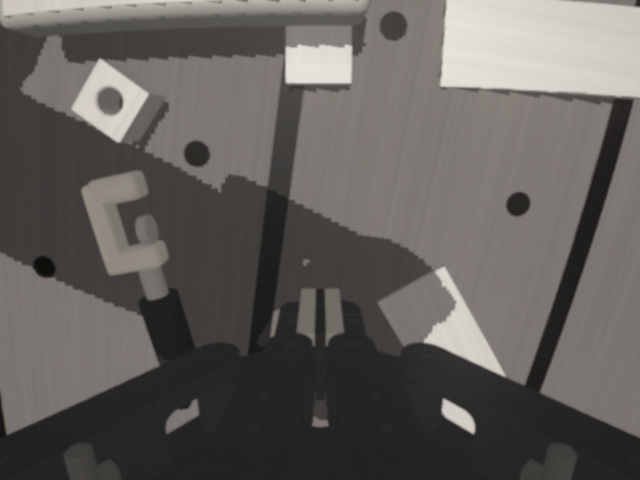

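View pics/side15.png

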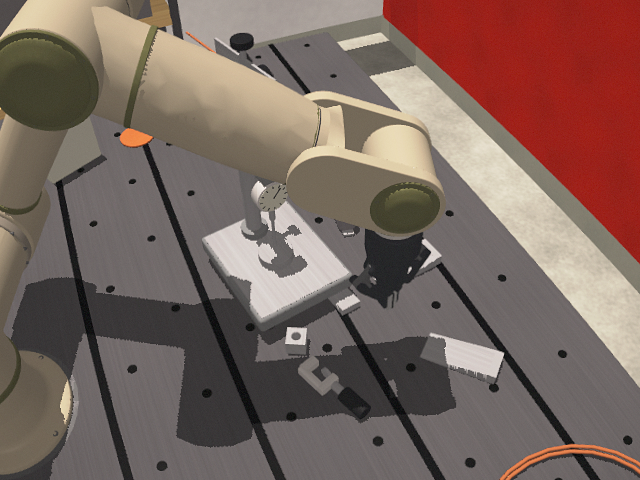

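Run:
```python
from h import *
a=np.radians(8.65); Rm=np.array([[np.cos(a),np.sin(a)],[-np.sin(a),np.cos(a)]])
d=dict(np.load("wrist15.npz")); T=d.pop("T")
p=pix(d,[(285.5,84),(351.5,83.5),(30,33),(340,23)],[15,15,24,24],T); print(((p[:,:2]-[504.5,84.8])@Rm.T).round(1))
# static camera registration of wedge heel area, frames 12 vs 15 (scene)
A=cv2.cvtColor(np.load("scene12.npz")["image"],6).astype(np.float32)[300:330,298:330];B=cv2.cvtColor(np.load("scene15.npz")["image"],6).astype(np.float32)[300:330,298:330]
print(cv2.findTransformECC(A,B,np.eye(2,3,dtype=np.float32),cv2.MOTION_TRANSLATION,(3,100,1e-5)))
```

```text
[[  48.8 -136.5]
 [  85.1 -136.2]
 [ -89.9 -106.2]
 [  78.  -106.6]]
(0.9999240116244382, array([[ 1.        ,  0.        , -0.01766109],
       [ 0.        ,  1.        , -0.01905308]], dtype=float32))
```

The wedge didn't move under the press: it registers to within 0.02 px (cc 0.9999) between the frames before and after. The stand is also unchanged. I'm handing in.

```bash
python3 -c "
from plant import env
print(env.hand_in())"
```

```text
the job is handed in; nothing more can be done
None
```

The small wedge is snug under the bare stud, the stand did not rock under a press of about 28 N, and I handed the job in at about 20 s. No verdict was reported.

**Wedge:** I pushed it in by the heel, turning it about 4.5° on the way so it lined up with the stud. The push climbed to about 7.4 N and levelled off with the stud at about y +5 mm of the wedge. It stayed when I let go.

**Press:** I pressed closed fingertips on the corner above the stud, in steps up to about 28 N. The fingertips sank only 0.4 mm between 9 N and 28 N. There was also an unintended sideways load of up to about 11 N during the press, but nothing shifted.

**Last checks:**
- **Across the press:** the wedge registered within 0.02 px in the scene camera. The stand registered within 0.1 px there. One side-camera patch gave about 1 px, which I put down to the arm's moving shadow because the other patches showed no movement.
- **Since the start:** most stand patches agree within about 0.3 px, apart from that shadowed patch at about 0.4 px. One of these matches was weak, because the shadows had changed.
- **Heel and front-edge readings:** wrist-camera readings of the heel (135.6 against 136.4 mm) and the base's front edge (about 107 against 106.4 mm) differ by under 1 mm before and after the press. That is inside the 2 mm calibration error.
- **Other objects:** the die block, tape measure and tube cutter looked untouched in the images, but I did not measure them.

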